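# Release the swing hold-down and take the carved board out of its tip-up nest

### The arm

A 6-joint arm with a two-finger parallel gripper is mounted at the origin on the work surface. World frame = base frame: x ahead of the robot, y to its left, z up, the work surface at z = 0. Lengths are in m, angles in rad, forces in N, time in s.
With the tool pointing down it reaches from about 0.375 to 0.925 m from the base axis. Payload 5.7 kg.
Tool frame: the origin (TCP) lies at the very end of the fingers, on their centre line; the grasp point (between the pads) lies 19 mm behind it; y points along the fingers, z is the direction in which the jaws open and shut, and the axes are right-handed (so a half turn about y gives the same grasp; the last joint's range is limited). The gripper opens to 88 mm and grips with 3 to 60 N. Pads are 20 mm wide; open, the fingers measure 115 mm over their backs; the gripper's body (75 mm by 178 mm) begins 61 mm behind the grasp point.
Start: joints at [-1.216, 0.359, 1.51, -0, 1.272, -0.115], TCP at [0.272, -0.535, 0.223] pointing down, gripper open.
Joint ranges: [-2.97, 2.97], [-1.01, 2.36], [0.21, 2.38], [-0.96, 4.11], [0.2, 2.71], [-2.98, 2.98]. Speed limits (rad/s): [2.39, 2.39, 3.14, 3.14, 3.14, 3.14].

### API

Orientations are given as a unit quaternion [w, x, y, z].
In Python, from cell import ctrl gives the robot as it stands. Calls block until the motion is done:
- ctrl.goto(position, orientation): joint-space move of the TCP to a pose.
- ctrl.move_straight(position, frame=None, max_speed=0.15, f_stop=None): straight line of the TCP; frame=None keeps the orientation; max_speed is the mean speed in m/s. With f_stop (N) it stops when the force on the tool has changed by that much, and returns True; else False.
- ctrl.move_joints(angles): joint-space move.
- ctrl.gripper_to(opening, strength=None): finger opening in m; strength is the grip in N (None keeps the last); returns when the fingers have stopped.
- ctrl.wait(seconds).
- ctrl.solve_ik(position, orientation): joint angles nearest the present ones, or None.
- ctrl.read_state(): the state.
- ctrl.capture(name): name is "side" or "top"; returns the picture (384x512x3 uint8, red, green, blue); there is no depth.
- ctrl.get_calibration(name): a dict with "vfov" (degrees; the focal length in pixels is half the picture's height over the tangent of half this angle, whatever the lens; pixels are square), "cx", "cy" (the principal point, pixels), "R" (3x3) and "t" (3): a world point X has camera coordinates R X + t. Camera axes: x right, y down, z forward; pixel columns grow to the right and rows downward; lengths in m; the calibration is good to about 2 mm. A picture is of the moment at which its call begins. get_calibration takes no time and is no camera call.
A pose or a line that the arm cannot do raises ctrl.IKError and nothing moves.
- ctrl.close_job(): hands the job in, once; it reports no verdict.
Trained networks look in the newest picture that a camera, given by its name, has taken for a name from the list of things; names that differ only in an ending like _2 or _b are one class to them, and where a whole thing is asked for, a point or a joint stands for the part that bears it (a point fixed in the world has none). Each returns a list of dicts, best first, with "p" (0 to 1); they miss things now and then, are a little off and sometimes report something else, mostly with a low value. They report only what shows in the picture. A call takes as long as a camera call. They do not tell look-alikes from the thing itself.
- ctrl.spot_in(camera, target): "at" ([x, y, z] in m, in the coordinates of the camera as it stood for that picture, good to about 4 mm: the middle of the surface that is visible of it).
- ctrl.masks_of(camera, target): "pixels" (384x512 bool, what is visible of it).
The state is a dict: "time": time; "joints": joint angles; "joint_velocities": joint speeds; "tau": joint torques, N m; "ee_pos": TCP position; "eef_rot": TCP orientation; "contact_force": force on the tool from outside, world axes, zero at the start; "wrist_torque": the same for the moment, N m; "finger_gap": finger opening in m.
Only numpy, scipy, OpenCV 4.12 (cv2) and the standard library are available. Lean on these libraries where they do the work, as an engineer would, in place of code of your own. Each camera call takes 0.05 s, during which the arm holds its last target.

### The job

Free the carved board from its fixture: pull the red knob of the swing hold-down up out of its locked notch, turn it anticlockwise until it finds its parking notch and push it fully home there. Then tip the board right up by pressing down its end with the brass dot, so that you can lift it out, set it down (do not drop it) flat, carved face up and lengthwise near the middle of the blue mat, and let go. Leave the rasp, the coping saw and the offcut where they lie.

Things in the scene. Friction and masses are not known exactly. Their poses are not given: they have to be found in the camera images.
- fixture: Fixed plywood block, 180 (x) x 220 (y) x 56 mm high, standing on the bench; origin on the bench under the centre of its pocket (block spans x -130 to +50, y -110 to +110), z up. Pocket open at the top, 58 (x) x 185 (y) mm, so the board lies in it flush with the block's top with about 2 mm of play all round: no room for fingers. The knob axis is vertical, at x -82, y -25 mm in this frame.
- tee (a point): Centre of the red tee grip of the hold-down knob, on the knob's vertical axis, 49 mm above the block's top when the knob is home. The grip is a bar 80 mm long, 16 mm wide and 18 mm high. Its own x runs along the bar, towards the clamp arm; z up. Below the bar 14 mm are free down to the clamp arm.
- foot (a point): Underside of the rubber foot (18 mm across) of the steel clamp arm, 82 mm from the knob's axis, 1.5 mm above the block's top when the knob is home. The arm is 18 mm wide, its top 26 mm above the block's top, its end 92 mm from the axis, and it points as the tee bar does. Opposite the arm a steel lug of 38 mm reach, part of the knob, drops into the notches.
- plunger (a joint): How far the knob is pulled up, m: 0 fully home, 0.020 at its upper stop. About 5.5 N lifts it, about 2 N pushes it down; it stays where it is left. The lug clears the notches from 0.010 up and needs 0.012 or more to be turned freely; anywhere between the notches it can be pushed down only to 0.010, at the parking notch it goes down to 0.
- knob (a joint): Turn of the knob, rad: 0 in the locked notch (arm over the board, along the fixture's +x), growing anticlockwise seen from above, stop at 1.8. It turns easily when up. The parking notch, a gap between two yellow blocks on a ring set by hand, lies somewhere from 1.05 to 1.40 and is not reported: find it by touch (or see it). The lug enters it when turned to within 0.07 rad.
- rocker (a joint): Tilt of the pocket's tip-up bed under the board, rad: 0 level, stop at 0.36, with the brass-dot end pressed down. Stiff (0.2 N m), it stays where it is left. Its axis runs along the fixture's x, at fixture y +30 mm, z 50 mm. The board turns with the bed. 6 to 10 N on the brass dot moves it.
- board: Loose carved board of dark wood, 54 (x) x 180 (y) x 16 mm, about 0.13 kg; origin at the centre of its underside, z out of the carved face. It lies in the pocket with its y along the fixture's y. A brass dot 22 mm across marks y +68 mm, over the end to press; the other end (y -90) is the one that rises, its top then to about 40 mm above the block.
- mat: Blue mat, fixed on the bench, 130 (x) x 240 (y) x 5 mm; origin at the centre of its underside.
- rasp: Loose rasp with round wooden handle, 240 mm long, 26 mm high; bystander. Origin between handle and blade, on the bench.
- saw: Loose coping saw lying flat, about 275 x 115 mm, 28 mm high; bystander. Origin on the bench near the handle's end of the blade.
- offcut: Loose stepped offcut of wood, 110 x 60 x 47 mm; bystander. Origin at the centre of its underside.
Not all that is in view belongs to the job. Of the things that look like the board, the middle-sized one is meant.

How it is judged:
By the outcome, as a careful person would: the job done as asked, in the order asked, and still so for the second after the job is handed in, with the robot touching nothing.
It also fails if it takes over 58 s, if anything falls off the work surface, if the arm or the gripper's body presses on something with over 40 N, if the wrist force passes 120 N, or if a joint passes its speed limit or range.

## Working session

There is one attempt and no reset: what is moved stays moved. The work goes in short steps, each a Python script; the robot and the scene stay as the last script left them, time stands still between calls to the robot, and variables do not carry over. Pictures are saved under pics/ and viewed, and the job is handed in when it is done.

```bash
ls; mkdir -p pics; cat > h.py <<'E'
from cell import ctrl
import numpy as np, cv2
def snap(cam,name,crop=None,scale=1):
    im=ctrl.capture(cam); o=im
    if crop: x0,y0,x1,y1=crop; o=im[y0:y1,x0:x1]
    if scale!=1: o=cv2.resize(o,None,fx=scale,fy=scale,interpolation=cv2.INTER_CUBIC)
    cv2.imwrite('pics/'+name+'.png',o[:,:,::-1]); return im
def cal(cam):
    c=ctrl.get_calibration(cam); f=192/np.tan(np.radians(c['vfov'])/2)
    return f,c['cx'],c['cy'],np.array(c['R']),np.array(c['t'])
def proj(cam,X):
    f,cx,cy,R,t=cal(cam); p=R@np.array(X)+t; return np.array([cx+f*p[0]/p[2],cy+f*p[1]/p[2]])
def back(cam,uv,z):
    f,cx,cy,R,t=cal(cam); d=R.T@np.array([(uv[0]-cx)/f,(uv[1]-cy)/f,1]); o=-R.T@t
    return o+d*(z-o[2])/d[2]
def c2w(cam,a):
    f,cx,cy,R,t=cal(cam); return R.T@(np.array(a)-t)
E
python3 - <<'E'
from h import *
np.set_printoptions(precision=4,suppress=True)
for c in('side','top'):
    snap(c,c+'0',scale=1.5); print(c,cal(c))
    for n in('fixture','tee','board','mat','foot','rasp','saw','offcut'):
        print(n,[(round(d['p'],2),c2w(c,d['at']).round(3),proj(c,c2w(c,d['at'])).round(0)) for d in ctrl.spot_in(c,n)][:4])
s=ctrl.read_state();print(s['time'],s['ee_pos'],s['eef_rot'],s['contact_force'])
E
```

```text
pics
side (np.float64(423.82703857146), 258.2957227113705, 191.71885406625475, array([[-0.8431, -0.5376, -0.0105],
       [-0.3088,  0.5   , -0.8091],
       [ 0.4402, -0.6789, -0.5876]]), array([0.3894, 0.2841, 1.0417]))
fixture [(0.75, array([ 0.462, -0.08 ,  0.054]), array([272., 211.]))]
tee [(0.57, array([ 0.466, -0.132,  0.081]), array([280., 195.])), (0.43, array([ 0.769, -0.169,  0.014]), array([210., 178.]))]
board [(0.82, array([ 0.577, -0.329,  0.016]), array([281., 172.])), (0.73, array([ 0.536, -0.079,  0.056]), array([251., 203.]))]
mat [(0.73, array([0.512, 0.323, 0.005]), array([171., 307.]))]
foot [(0.71, array([ 0.535, -0.079,  0.059]), array([252., 202.])), (0.57, array([ 0.464, -0.128,  0.082]), array([280., 195.]))]
rasp [(0.78, array([ 0.764, -0.165,  0.017]), array([211., 178.]))]
saw [(0.58, array([0.812, 0.195, 0.015]), array([123., 232.]))]
offcut [(0.58, array([ 0.444, -0.428,  0.028]), array([327., 167.]))]
top (np.float64(355.35562432245035), 258.5360299825629, 193.79689226479516, array([[-0.0225, -0.9997, -0.0015],
       [-0.9909,  0.0225, -0.1324],
       [ 0.1324, -0.0015, -0.9912]]), array([-0.0665,  0.5131,  1.0869]))
fixture [(0.78, array([ 0.474, -0.116,  0.054]), array([271., 205.]))]
tee [(0.72, array([ 0.483, -0.135,  0.116]), array([278., 199.]))]
board [(0.98, array([ 0.249, -0.3  ,  0.02 ]), array([332., 277.])), (0.96, array([ 0.574, -0.332,  0.011]), array([336., 174.]))]
mat [(0.92, array([0.512, 0.306, 0.006]), array([140., 197.])), (0.5, array([ 0.538, -0.098,  0.057]), array([265., 184.]))]
foot [(0.67, array([ 0.479, -0.131,  0.112]), array([277., 201.]))]
rasp [(0.81, array([ 0.76 , -0.174,  0.017]), array([286., 119.]))]
saw [(0.75, array([0.812, 0.193, 0.022]), array([174., 106.]))]
offcut [(0.93, array([ 0.42 , -0.451,  0.03 ]), array([378., 220.]))]
0.9 [ 0.2716 -0.535   0.2226] [ 0.1646 -0.1646  0.6877 -0.6876] [ 0.292  -0.0697  0.3843]
```

View pics/top0.png

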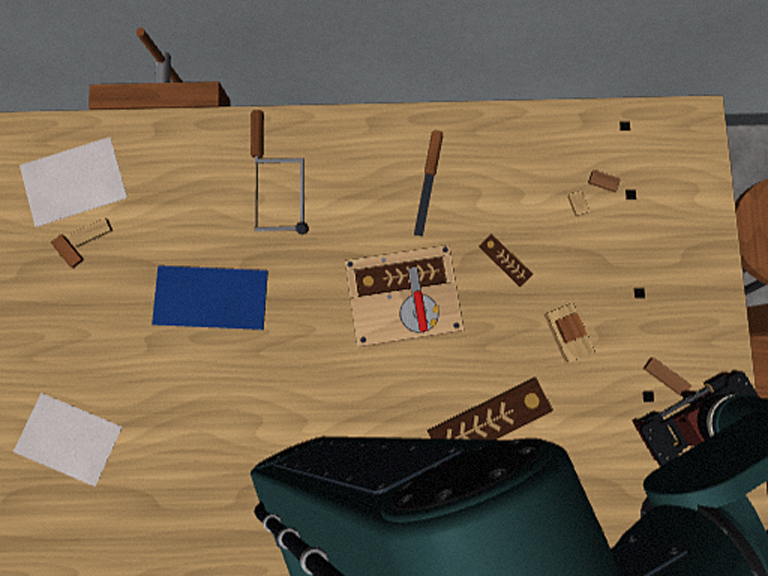

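View pics/side0.png

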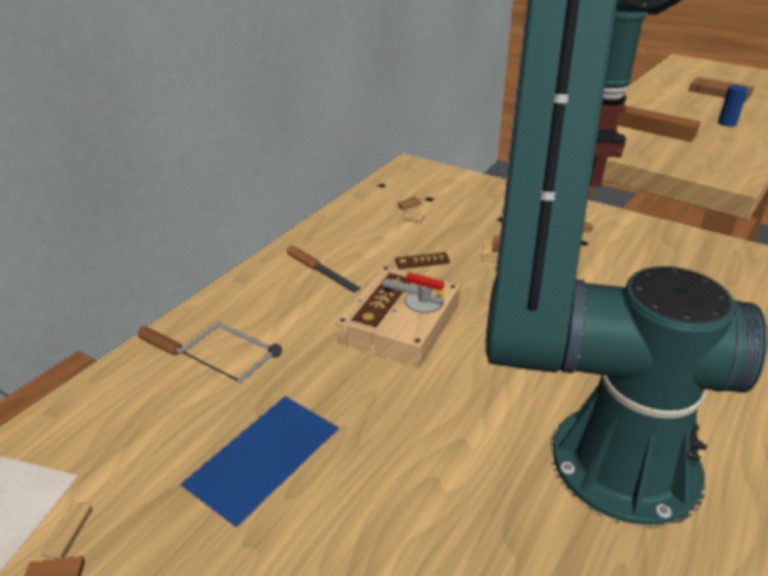

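```bash
python3 - <<'E'
from h import *
snap('top','topc',crop=(200,130,345,290),scale=5.2/1.4)
snap('side','sidec',crop=(190,130,340,260),scale=5)
E
```

```text
(no output)
```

View pics/topc.png

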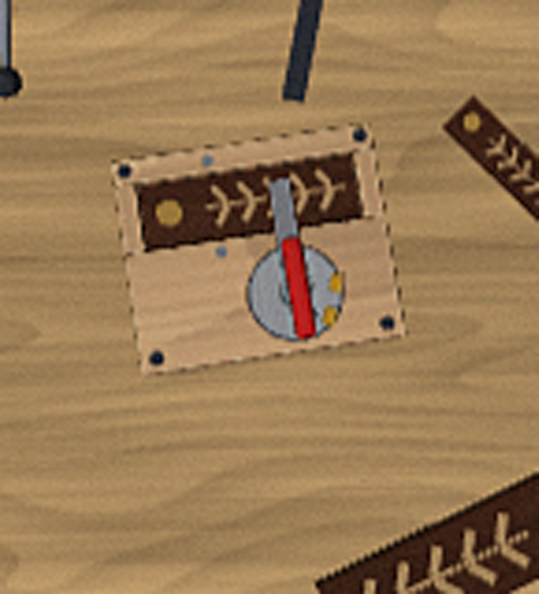

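View pics/sidec.png

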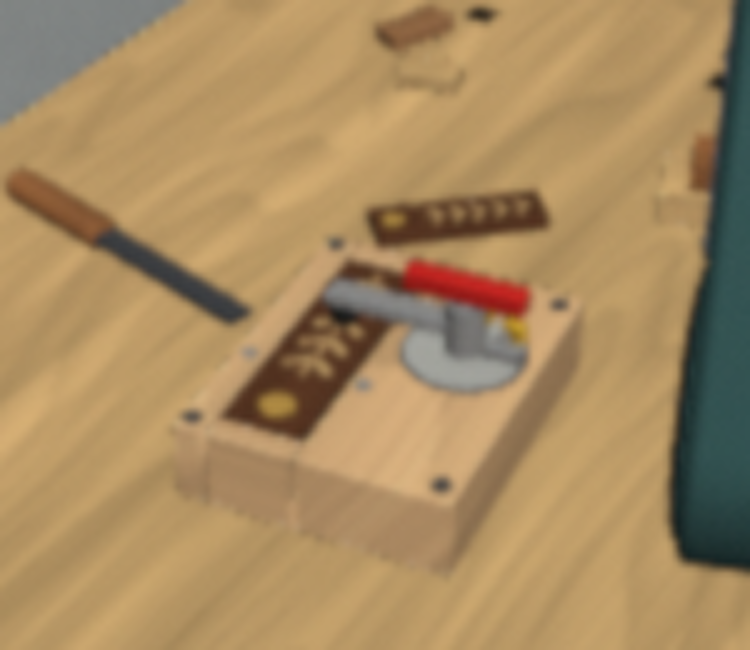

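The top view shows three look-alikes: a small board at about (337,173), a large one at about (325,272), and the middle-sized one in the fixture at (265,184), which I choose. The dot end points to +y, and the yellow blocks are to the right of the knob axis. The mat is at (140,197).

```bash
cat > fit.py <<'E'
from h import *
from scipy.optimize import least_squares
np.set_printoptions(precision=4,suppress=True)
def P(p,l):
    c,s=np.cos(p[2]),np.sin(p[2]); return np.array([p[0]+c*l[0]-s*l[1],p[1]+s*l[0]+c*l[1],l[2]])
T=lambda u,v:(200+u/3.714,130+v/3.714); S=lambda u,v:(190+u/5,130+v/5)
obs=[('top',T(113,160),(.05,.11)),('top',T(371,123),(.05,-.11)),('top',T(405,334),(-.13,-.11)),('top',T(145,373),(-.13,.11)),
('side',S(176,432),(.05,.11)),('side',S(450,515),(-.13,.11)),('side',S(580,302),(-.13,-.11)),('side',S(337,240),(.05,-.11))]
r=lambda p,cams=('top','side'):np.concatenate([proj(c,P(p,(*l,.056)))-np.array(uv) for c,uv,l in obs if c in cams])
if __name__=='__main__':
    for cs in(('top',),('side',),('top','side')):
        f=least_squares(r,[.54,-.1,.1],args=(cs,)); print(cs,f.x,f.fun.round(1))
    p=f.x
    for n,l in(('axis',(-.082,-.025,.096)),('tee',(-.082,-.025,.105)),('dot',(0,.068,.056)),('foot',(0,-.025,.0575))):
        w=P(p,l);print(n,w,proj('top',w),(proj('top',w)-[200,130])*3.714,proj('side',w),(proj('side',w)-[190,130])*5)
    for uv in((336,283),(329,316)):
      for z in(.06,.07):
        w=back('top',T(*uv),z); d=w-P(p,(-.082,-.025,0)); print('yellow',z,np.hypot(*d[:2]),(np.arctan2(d[1],d[0])-p[2]-np.pi)%(2*np.pi))
E
python3 fit.py
python3 - <<'E'
from h import *
import itertools
ctrl.capture('top');ctrl.capture('side')
for c in('top','side'):
    for n in ('mat','fixture'):
        m=ctrl.masks_of(c,n)[0]['pixels'].astype(np.uint8)
        cs=max(cv2.findContours(m,0,2)[0],key=cv2.contourArea)
        q=cv2.approxPolyDP(cs,6,True)[:,0]; print(c,n,q.tolist())
        if n=='mat':print([back(c,x,.005)[:2].round(3) for x in q])
print(ctrl.read_state()['time'])
E
```

```text
('top',) [ 0.5396 -0.1071  0.1252] [-0.1  0.1  0.1 -0.2  0.5 -0.  -0.6  0.1]
('side',) [ 0.5339 -0.0986  0.1274] [-1.  -0.4  0.6 -0.1  1.5  0.5 -1.1 -0.2]
('top', 'side') [ 0.5379 -0.1047  0.1263] [-0.8  0.7 -0.6  0.3 -0.2  0.5 -1.3  0.7 -0.9 -2.   0.4 -1.8  1.3 -0.8
 -1.1 -1.5]
axis [ 0.4597 -0.1398  0.096 ] [279.746 207.881] [296.1766 289.25  ] [283.4066 189.9244] [467.0332 299.6219]
tee [ 0.4597 -0.1398  0.105 ] [279.9225 207.5956] [296.8322 288.19  ] [283.4794 187.5008] [467.397 287.504]
dot [ 0.5293 -0.0372  0.056 ] [245.2357 187.4522] [168.0053 213.3775] [245.7679 210.6929] [278.8395 403.4647]
foot [ 0.541  -0.1295  0.0575] [274.9022 182.9753] [278.187  196.7502] [259.0121 193.5494] [345.0605 317.7469]
yellow 0.06 0.0360415605742158 1.661183043282989
yellow 0.07 0.03495512518920962 1.6398851039907782
yellow 0.06 0.034464414724025984 0.847508537019884
yellow 0.07 0.034180949700362874 0.8163372649312164
top mat [[105, 178], [103, 216], [175, 217], [176, 180]]
[array([0.579, 0.421]), array([0.455, 0.423]), array([0.446, 0.192]), array([0.567, 0.19 ])]
top fixture [[298, 163], [230, 175], [239, 230], [307, 219]]
side mat [[224, 284], [189, 264], [121, 322], [158, 350]]
[array([0.444, 0.194]), array([0.568, 0.187]), array([0.582, 0.42 ]), array([0.455, 0.429])]
side fixture [[257, 176], [225, 213], [225, 226], [279, 244], [306, 191]]
1.3
```

```bash
cat >> h.py <<'E'
from scipy.spatial.transform import Rotation as Ro
p=np.array([.5379,-.1047,.1263])
def W(l):
    c,s=np.cos(p[2]),np.sin(p[2]); return np.array([p[0]+c*l[0]-s*l[1],p[1]+s*l[0]+c*l[1],l[2]])
def Q(ang,tilt=0,yaw=None):
    """tool down, jaw at world angle ang; tilt: tool axis rotated about fixture x by -tilt"""
    z=np.array([np.cos(ang),np.sin(ang),0]); y=np.array([0,0,-1.]); x=np.cross(y,z)
    R=Ro.from_matrix(np.c_[x,y,z])
    if tilt: R=Ro.from_rotvec(-tilt*np.array([np.cos(yaw),np.sin(yaw),0]))*R
    q=R.as_quat(); return [float(v) for v in (q[3],q[0],q[1],q[2])]
def st(m=''):
    s=ctrl.read_state(); print(m,'t',round(s['time'],2),'pos',np.round(s['ee_pos'],4),'F',np.round(s['contact_force'],1),'M',np.round(s['wrist_torque'],2),'gap',round(s['finger_gap'],4)); return s
E
python3 - <<'E'
from h import *
T0=W((-.082,-.025,.0875))
for sg in(1,-1):
    for th in(0,.6,1.24,1.5):
        j=ctrl.solve_ik(list(T0+[0,0,.016]),Q(p[2]+th+sg*np.pi/2)); print(sg,th,None if j is None else np.round(j,2))
# red bar check
for c in('top','side'):
    im=ctrl.capture(c).astype(int); m=(im[...,0]>150)&(im[...,1]<60)&(im[...,2]<60)
    v,u=np.nonzero(m); print(c,len(u),u.mean(),v.mean(),proj(c,W((-.082,-.025,.111))))
E
```

```text
1 0 [-0.44  0.34  1.9  -0.    0.9  -2.14]
1 0.6 [-0.44  0.34  1.9  -0.    0.9  -2.74]
1 1.24 [-0.44  0.34  1.9  -0.    0.9   2.91]
1 1.5 [-0.44  0.34  1.9  -0.    0.9   2.65]
-1 0 [-0.44  0.34  1.9  -0.    0.9   1.01]
-1 0.6 [-0.44  0.34  1.9  -0.    0.9   0.41]
-1 1.24 [-0.44  0.34  1.9  -0.    0.9  -0.23]
-1 1.5 [-0.44  0.34  1.9  -0.    0.9  -0.49]
top 109 279.76146788990826 207.38532110091742 [280.04646231 207.39954592]
side 85 283.11764705882354 186.75294117647059 [283.52801597 185.87079886]
```

```bash
python3 - <<'E'
from h import *
q=Q(p[2]-np.pi/2)
A=W((-.082,-.025,.0885))
ctrl.goto(list(A+[0,0,.10]),q)
ctrl.gripper_to(.05)
st('above')
print(ctrl.move_straight(list(A),max_speed=.1,f_stop=8)); st('down')
snap('side','s1',crop=(190,110,340,240),scale=5)
ctrl.gripper_to(0.0,30); st('grip')
E
```

```text
above t 3.77 pos [ 0.4597 -0.1398  0.1885] F [-0.4 -0.2 -0.2] M [ 0.05  0.   -0.06] gap 0.0503
False
down t 4.92 pos [ 0.4602 -0.14    0.0889] F [ 0.1 -0.3  0.2] M [0.02 0.02 0.04] gap 0.05
grip t 5.49 pos [ 0.4598 -0.1399  0.0887] F [-0.6 -0.1  2.8] M [ 0.06  0.08 -0.02] gap 0.0249
```

View pics/s1.png

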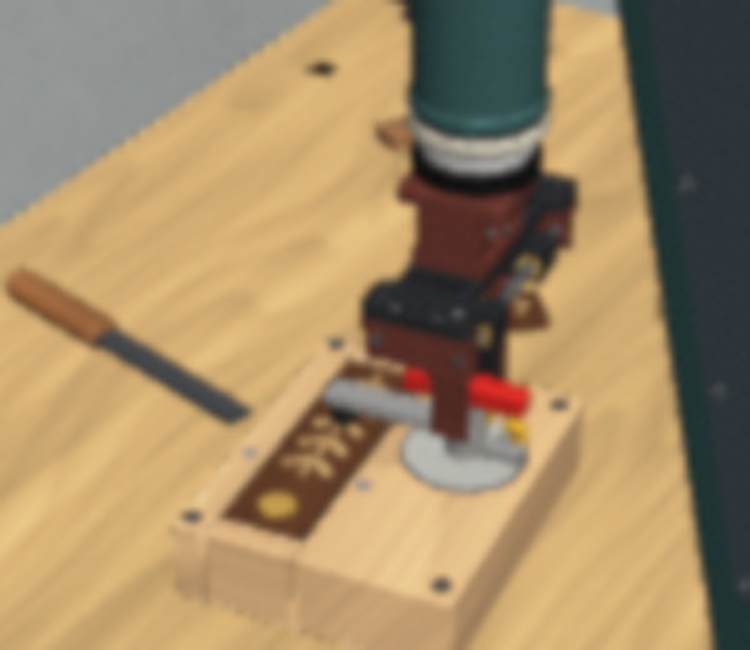

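```bash
python3 - <<'E'
from h import *
ctrl.wait(.1);st()
snap('side','s2',crop=(250,150,310,210),scale=10)
E
```

```text
t 5.59 pos [ 0.4599 -0.1398  0.0887] F [-0.1 -0.   3.1] M [ 0.09  0.01 -0.02] gap 0.025
```

View pics/s2.png

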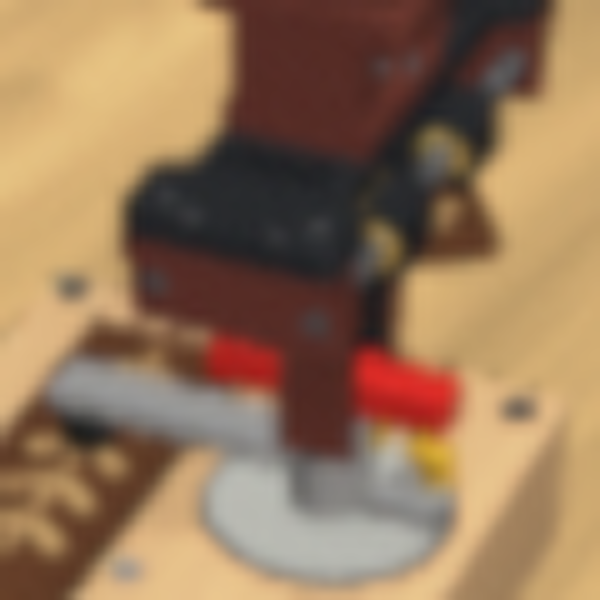

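```bash
python3 - <<'E'
from h import *
A=W((-.082,-.025,.0885))
ctrl.gripper_to(.04); ctrl.move_straight(list(A+[0,0,.006]),max_speed=.05)
ctrl.gripper_to(0.0,35); st('grip')
E
```

```text
grip t 6.83 pos [ 0.4597 -0.1398  0.0945] F [-0.5 -0.9  0.9] M [ 0.02 -0.01 -0.01] gap 0.023
```

```bash
python3 - <<'E'
from h import *
st()
a=snap('side','s3',crop=(250,150,310,210),scale=10)
snap('top','t3',crop=(230,150,330,240),scale=6)
E
```

```text
t 6.83 pos [ 0.4597 -0.1398  0.0945] F [-0.5 -0.9  0.9] M [ 0.02 -0.01 -0.01] gap 0.023
```

View pics/s3.png

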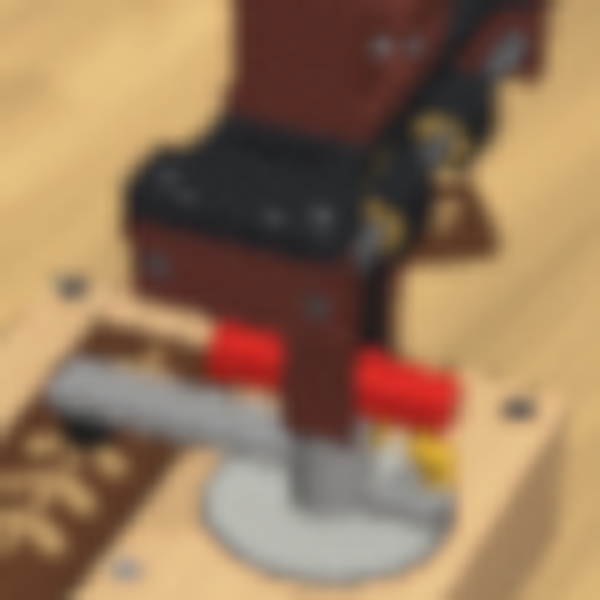

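View pics/t3.png

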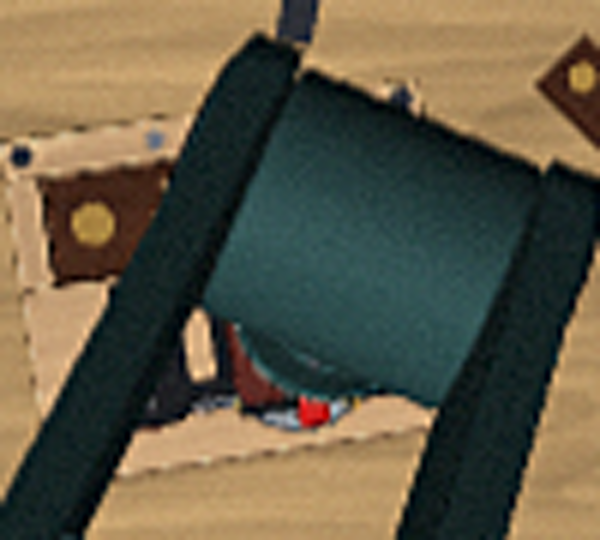

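```bash
python3 - <<'E'
from h import *
A=W((-.082,-.025,.0945))
for dz in(.004,.010,.016):
    ctrl.move_straight(list(A+[0,0,dz]),max_speed=.04); st(dz)
snap('side','s4',crop=(250,150,310,210),scale=10)
E
```

```text
0.004 t 7.18 pos [ 0.4597 -0.1398  0.0987] F [ 0.2 -0.6 -0.8] M [-0.02  0.09  0.06] gap 0.0226
0.01 t 7.48 pos [ 0.4597 -0.1398  0.105 ] F [1.  0.8 1.5] M [0.08 0.11 0.01] gap 0.0229
0.016 t 7.78 pos [ 0.4597 -0.1398  0.1109] F [-0.6  1.   2. ] M [0.04 0.14 0.01] gap 0.0229
```

View pics/s4.png

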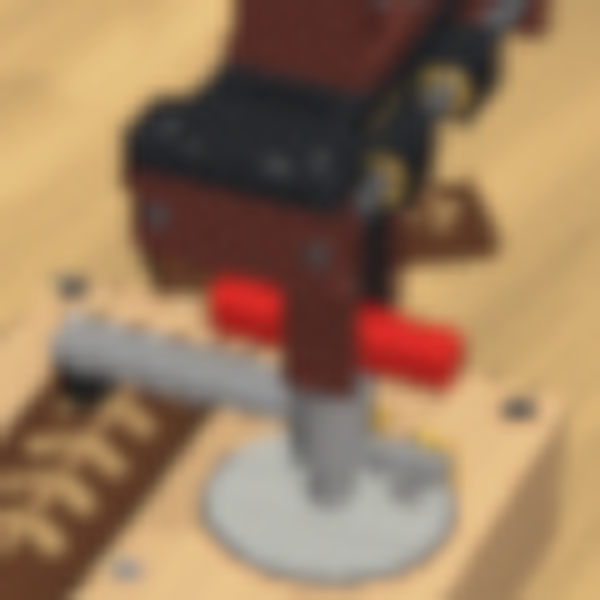

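The knob has risen with the gripper: the arm, the lug and the bar at about (280,180) are all visibly higher. Next I turn it.

```bash
python3 - <<'E'
from h import *
A=W((-.082,-.025,.1105))
for th in np.arange(.155,1.241,.155):
    ctrl.move_straight(list(A),frame=Q(p[2]+th-np.pi/2),max_speed=.15); 
    if abs(th%.31)<.01 or th>1.2: st(round(th,2))
st('turned')
print(ctrl.move_straight(list(A-[0,0,.016]),max_speed=.03,f_stop=8)); st('push')
snap('side','s5',crop=(190,110,340,240),scale=5)
E
```

```text
0.31 t 8.45 pos [ 0.46   -0.1403  0.1107] F [-0.7 -3.6  1.8] M [-0.58  0.2   0.06] gap 0.023
0.62 t 9.07 pos [ 0.4603 -0.1406  0.1107] F [-0.5 -5.  -0.3] M [-1.11 -0.01  0.06] gap 0.0226
0.93 t 9.68 pos [ 0.4608 -0.141   0.1107] F [ 0.4 -5.4 -0.7] M [-1.17 -0.2   0.07] gap 0.0228
1.24 t 10.3 pos [ 0.4613 -0.1411  0.1107] F [ 1.7 -7.3 -1.3] M [-1.19 -0.47  0.01] gap 0.0232
turned t 10.3 pos [ 0.4613 -0.1411  0.1107] F [ 1.7 -7.3 -1.3] M [-1.19 -0.47  0.01] gap 0.0232
False
push t 10.98 pos [ 0.4613 -0.1411  0.0947] F [ 1.5 -6.3 -3.4] M [-1.27 -0.47  0.02] gap 0.0227
```

View pics/s5.png

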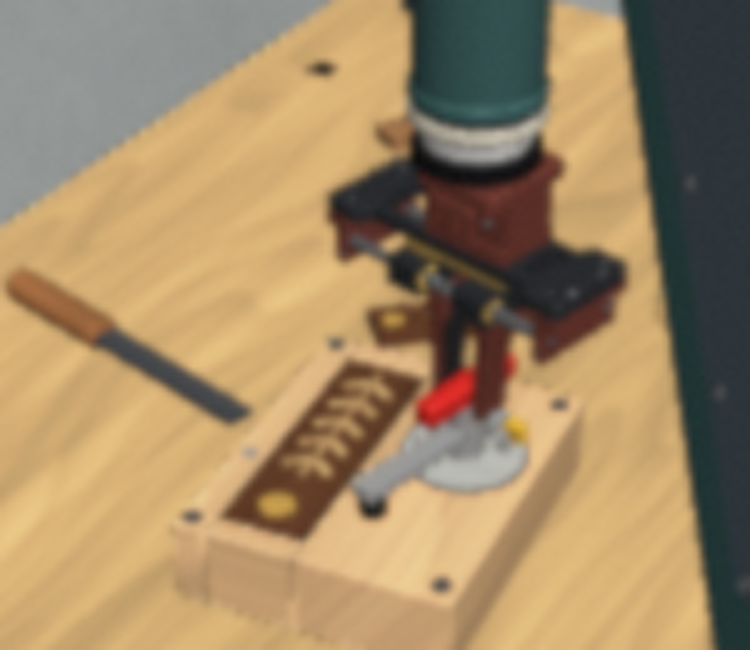

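```bash
python3 - <<'E'
from h import *
for th in(1.2,1.24,1.28):
  for pl in(0,.01,.016):
    w=W((-.082+.082*np.cos(th),-.025+.082*np.sin(th),.0575+pl)); print(th,pl,(proj('side',w)-[190,110])*5)
A=W((-.082,-.025,.0945))
print(ctrl.move_straight([.4613,-.1411,.0905],max_speed=.02,f_stop=12)); st('push')
snap('side','s6',crop=(240,150,320,220),scale=8)
E
```

```text
1.2 0 [369.87444448 508.43754251]
1.2 0.01 [369.83088848 495.23366526]
1.2 0.016 [369.8045584  487.25177651]
1.24 0 [373.79724939 510.86694763]
1.24 0.01 [373.7720363  497.65440176]
1.24 0.016 [373.75679455 489.66718188]
1.28 0 [377.88414864 513.20295272]
1.28 0.01 [377.87810592 499.98207099]
1.28 0.016 [377.87445296 491.98972439]
True
push t 11.24 pos [ 0.4616 -0.1417  0.0942] F [-1.9 -0.9  9.3] M [-0.07  0.37  0.06] gap 0.0227
```

View pics/s6.png

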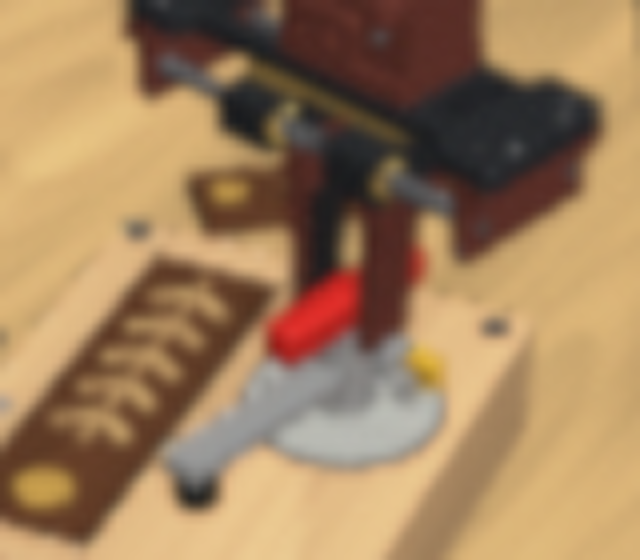

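```bash
python3 - <<'E'
from h import *
ctrl.gripper_to(.045)
s=st('open'); ctrl.move_straight([.4616,-.1417,.16],max_speed=.15)
for a in(0,np.pi,-np.pi):
    j=ctrl.solve_ik(list(W((0,.068,.08))),Q(p[2]+a)); print(a,None if j is None else np.round(j,2))
E
```

```text
open t 11.84 pos [ 0.4615 -0.1421  0.0935] F [-0.5 -0.1  0. ] M [-0.06 -0.11 -0.02] gap 0.0449
0 [-0.2   0.44  1.81 -0.    0.89 -0.33]
3.141592653589793 [-0.2   0.44  1.81 -0.    0.89  2.81]
-3.141592653589793 [-0.2   0.44  1.81 -0.    0.89  2.81]
```

```bash
python3 - <<'E'
from h import *
snap('top','t7',crop=(200,130,345,290),scale=3.7)
q=Q(p[2]); B=W((0,.068,.11))
ctrl.goto(list(B),q); ctrl.gripper_to(0.0,20); st('above')
print(ctrl.move_straight(list(W((0,.068,.062))),max_speed=.12,f_stop=6)); st('near')
print(ctrl.move_straight(list(W((0,.068,.036))),max_speed=.03,f_stop=20)); st('pressed')
snap('side','s7',crop=(190,110,340,240),scale=5)
E
```

```text
above t 13.89 pos [ 0.5293 -0.0372  0.11  ] F [ 0.1 -0.1  0.3] M [ 0.01 -0.03  0.04] gap 0.0005
False
near t 14.44 pos [ 0.5294 -0.0372  0.062 ] F [-0.8  0.1  0.6] M [ 0.01 -0.08 -0.03] gap 0.0003
True
pressed t 15.07 pos [ 0.5302 -0.037   0.0456] F [-3.2  0.5 12.5] M [ 0.02  0.3  -0.  ] gap 0.0005
```

View pics/s7.png

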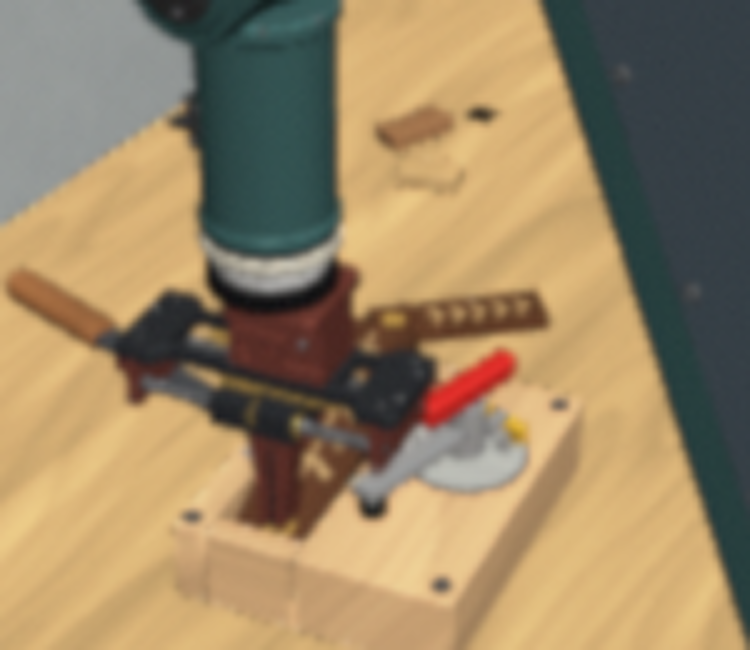

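```bash
python3 - <<'E'
from h import *
ctrl.move_straight(list(W((0,.068,.13))),max_speed=.2)
q=Q(p[2],.36,p[2])
ez=np.array([0,np.sin(.36),np.cos(.36)])
tip=np.array([0,-.0383,.0672])
for d in(0,.07): j=ctrl.solve_ik(list(W(tip+d*ez)),q); print(None if j is None else np.round(j,2))
ctrl.goto(list(W(tip+.1*ez)),q)
ctrl.gripper_to(.074,40); st()
snap('side','s8',crop=(190,110,340,240),scale=5)
snap('top','t8',crop=(200,130,345,290),scale=3.7)
E
```

```text
[-0.15  0.49  1.85 -0.51  0.77  0.09]
[-0.1   0.39  1.8  -0.45  0.92  0.04]
 t 17.38 pos [ 0.5383 -0.1077  0.1608] F [-0.  -0.1  0.7] M [ 0.15 -0.06  0.06] gap 0.0742
```

View pics/s8.png

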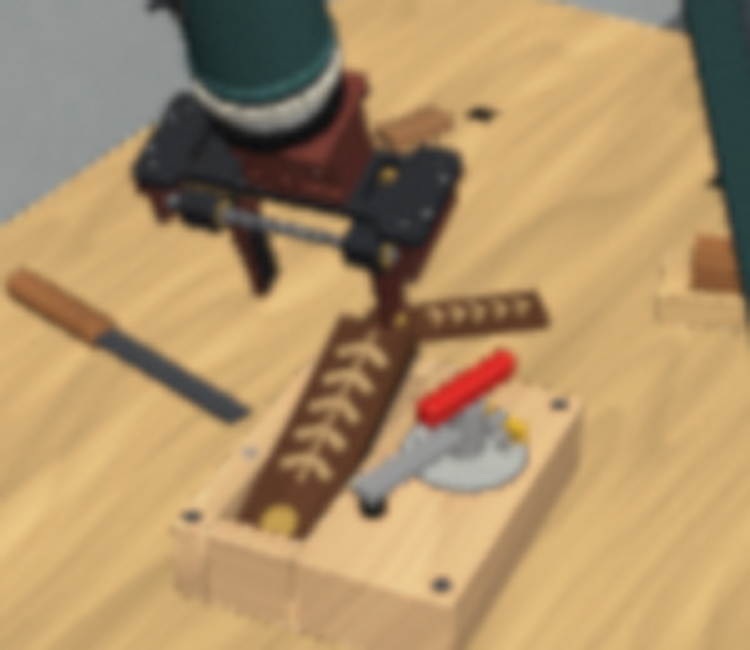

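View pics/t8.png

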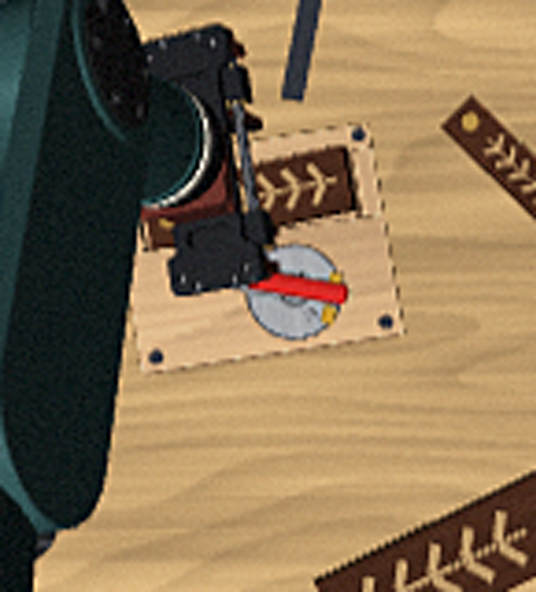

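```bash
python3 - <<'E'
from h import *
tip=np.array([0,-.0383,.0672])
print(ctrl.move_straight(list(W(tip)),max_speed=.08,f_stop=7)); st('in')
snap('side','s9',crop=(190,110,340,240),scale=5)
E
```

```text
False
in t 18.88 pos [ 0.5431 -0.1426  0.0677] F [ 0.   0.2 -0.1] M [ 0.15 -0.08  0.04] gap 0.0739
```

View pics/s9.png

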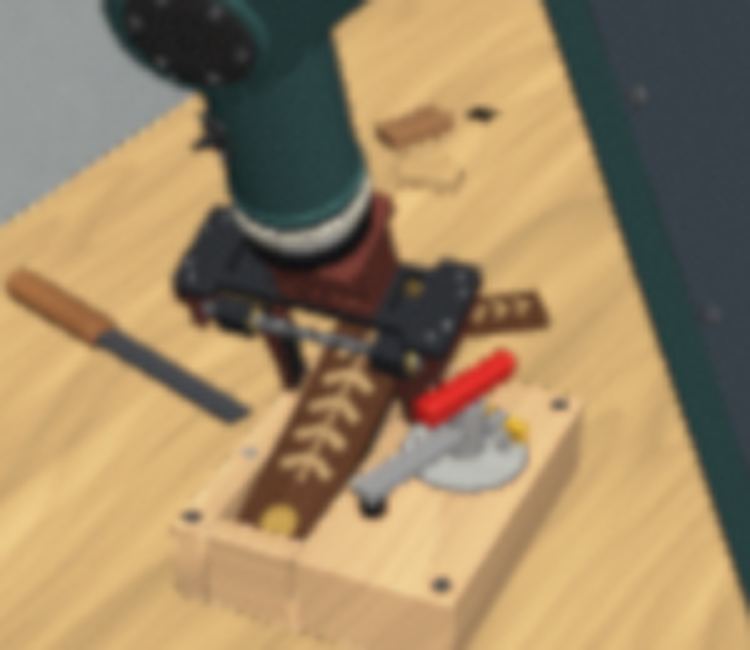

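```bash
python3 - <<'E'
from h import *
ctrl.gripper_to(.02,40); st('grip')
T=W(np.array([0,-.0383,.0672]))
for dz in(.01,.07): ctrl.move_straight(list(T+[0,0,dz]),max_speed=.06); st(dz)
snap('side','s10',crop=(190,80,340,210),scale=5)
E
```

```text
grip t 19.38 pos [ 0.543  -0.1426  0.0674] F [-0.8  1.   1.9] M [ 0.23 -0.23  0.16] gap 0.0537
0.01 t 19.7 pos [ 0.5427 -0.1428  0.0776] F [ 0.6  0.8 -1.4] M [ 0.13 -0.06 -0.  ] gap 0.0537
0.07 t 20.85 pos [ 0.5423 -0.1426  0.1368] F [ 0.   1.3 -1.7] M [ 0.17 -0.08  0.01] gap 0.0535
```

View pics/s10.png

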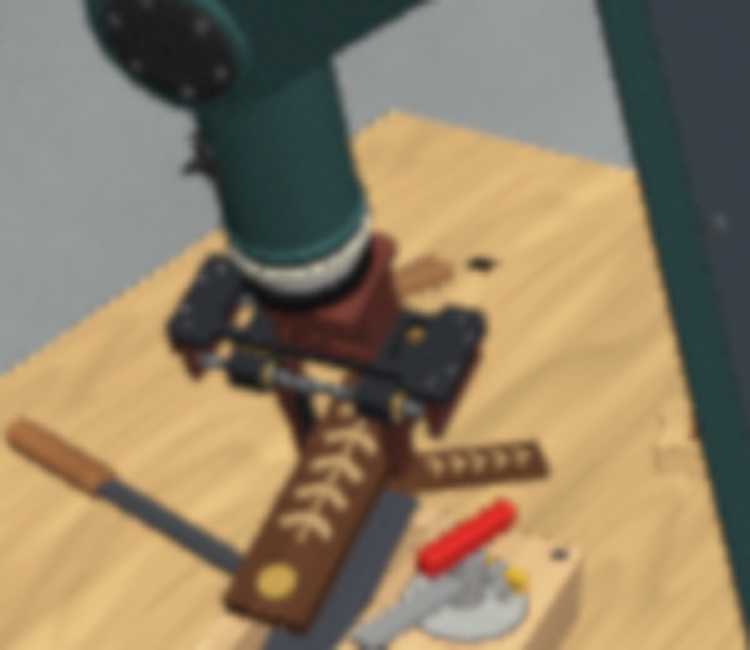

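```bash
python3 - <<'E'
from h import *
T=W(np.array([0,-.0383,.20])); ctrl.move_straight(list(T),max_speed=.12)
y=-.05; M=np.array([.512,.307]); xy=M+.040*np.array([np.sin(y),-np.cos(y)])
ctrl.goto([xy[0],xy[1],.09],Q(y)); ctrl.wait(.2); st('over')
im=snap('side','s11',crop=(90,180,290,380),scale=3)
snap('top','t11',crop=(80,130,220,250),scale=4)
E
```

```text
over t 23.32 pos [0.5105 0.2663 0.0903] F [ 0.2  0.8 -0.3] M [-0.09 -0.07 -0.02] gap 0.0539
```

View pics/s11.png

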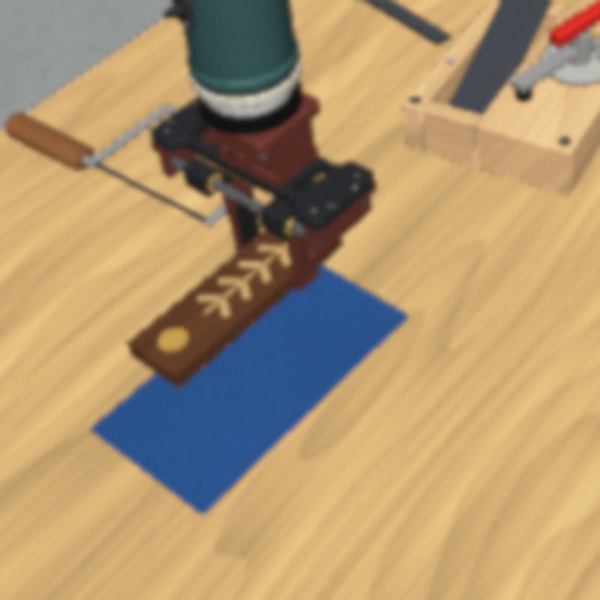

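View pics/t11.png

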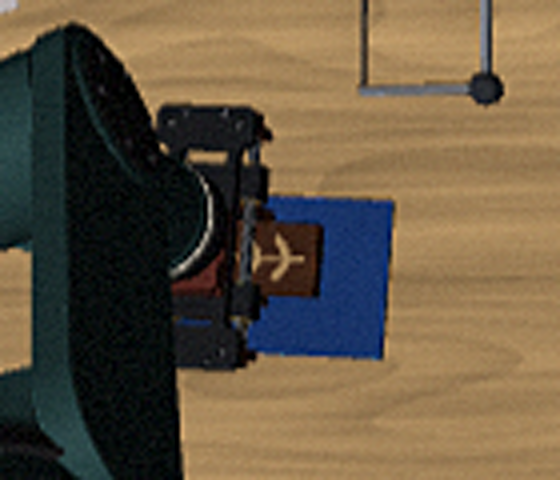

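The board is held with its carved face up. I check its tilt from the dot, at side pixel (147.7,293.3), then lower it.

```bash
python3 - <<'E'
from h import *
y=-.05; M=np.array([.512,.307]); ey=np.array([-np.sin(y),np.cos(y)])
for z in(.094,.104,.114): print(z,proj('side',[*(M+.068*ey),z]))
for v in(0,):
    for x in(-.027,.027):
        ex=np.array([np.cos(y),np.sin(y)]); print('edge top',(proj('side',[*(M+.09*ey+x*ex),.104])-[90,180])*3)
xy=M-.040*ey
print(ctrl.move_straight([*xy,.016],max_speed=.1,f_stop=5)); st('a')
print(ctrl.move_straight([*xy,.003],max_speed=.015,f_stop=4)); st('b')
snap('side','s12',crop=(90,180,290,380),scale=3)
E
```

```text
0.094 [148.80973887 296.19957638]
0.104 [148.08812673 293.24548371]
0.114 [147.35755995 290.25473306]
edge top [177.27493456 375.68164176]
edge top [127.24599683 342.46182149]
False
a t 24.32 pos [0.5104 0.2672 0.0164] F [-0.4  0.3 -1.5] M [-0.06 -0.05  0.01] gap 0.054
True
b t 24.93 pos [0.51   0.2671 0.0071] F [-0.6 -0.4  4.3] M [-0.04 -0.08 -0.1 ] gap 0.0539
```

View pics/s12.png

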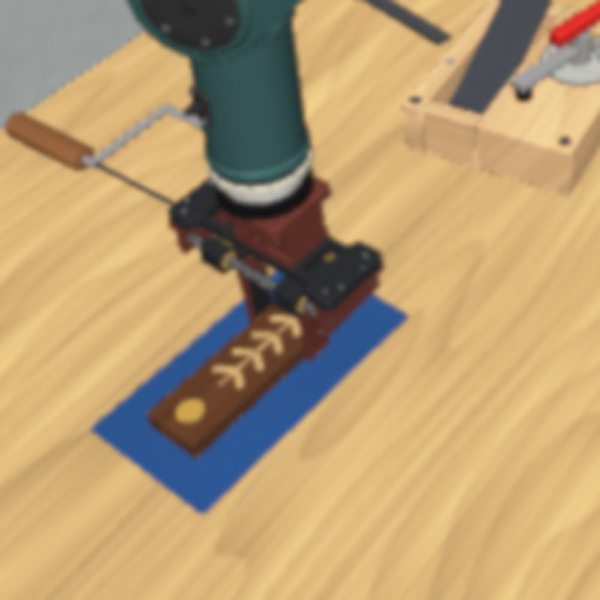

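```bash
python3 - <<'E'
from h import *
ctrl.gripper_to(.075); s=st('rel'); e=np.array(s['ee_pos'])
ctrl.move_straight(list(e+[0,0,.05]),max_speed=.06)
ctrl.move_straight(list(e+[0,0,.2]),max_speed=.2)
j=list(ctrl.read_state()['joints']); j[0]+=.75; ctrl.move_joints(j); st('away')
snap('side','s13',scale=1.5); snap('top','t13',scale=1.5)
for c in('top','side'):
    for d in ctrl.masks_of(c,'board'):
        m=d['pixels'].astype(np.uint8); v,u=np.nonzero(m); w=back(c,(u.mean(),v.mean()),.021)
        cs=max(cv2.findContours(m,0,2)[0],key=cv2.contourArea); print(c,round(d['p'],2),u.mean().round(),v.mean().round(),w.round(3))
E
```

```text
rel t 25.52 pos [0.5092 0.2667 0.0065] F [ 0.4 -0.8 -0.2] M [-0.01 -0.05  0.02] gap 0.075
away t 28.96 pos [0.1913 0.541  0.2051] F [ 0.4 -1.2  0.1] M [-0.01 -0.12  0.04] gap 0.0748
top 0.91 139.0 197.0 [0.512 0.304 0.021]
top 0.75 326.0 280.0 [ 0.24  -0.28   0.021]
top 0.66 337.0 173.0 [ 0.574 -0.333  0.021]
top 0.6 270.0 206.0 [ 0.475 -0.114  0.021]
side 0.81 367.0 213.0 [ 0.231 -0.26   0.021]
side 0.57 155.0 316.0 [0.514 0.371 0.021]
```

View pics/s13.png

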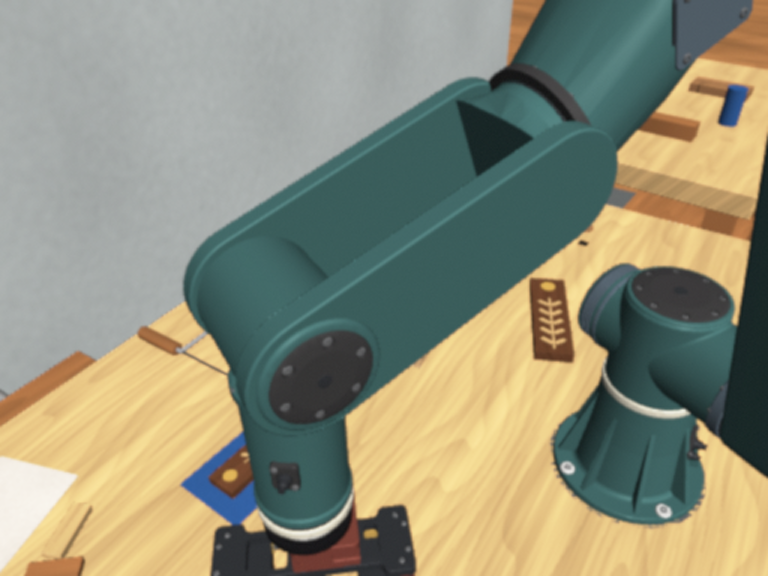

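View pics/t13.png

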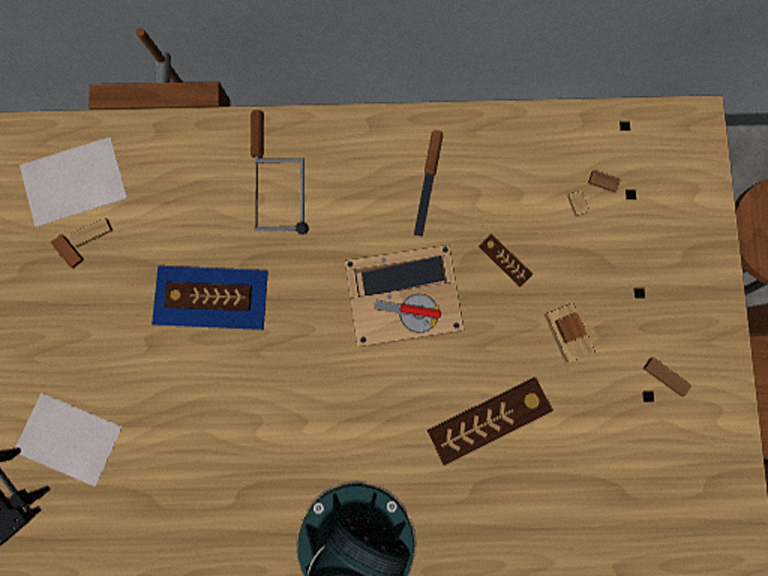

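```bash
python3 - <<'E'
from h import *
ctrl.close_job()
E
```

```text
the job is handed in; nothing more can be done
```

I did the whole job in the order asked and handed it in at about 29 s, well inside the 58 s limit.

- **Hold-down knob:** I pulled the tee up 16 mm, turned it to 1.24 rad (estimated by sight from the yellow blocks) and pushed it down. It went the full 16 mm to a hard stop. Afterwards the bar and foot were where the fully-home position predicts in the side picture, and the lug sat between the yellow blocks.
- **Board tip-up:** I pressed the brass dot until it reached the stop, at the height expected for full tilt.
- **Board on the mat:** I gripped the raised end and lifted it out with the gripper tilted to match. I set it down on contact at about 4 N and let go. The last top picture shows it carved face up and lengthwise, with its centre at about (0.512, 0.304). The mat's centre is (0.512, 0.307).
- **Bystanders:** The rasp, saw and offcut looked undisturbed in the last top picture. The robot stands clear of everything.

Three checks did not agree:
- **Tee grip width:** The gripper read 23–25 mm when closed on the 16 mm tee bar. I did not explain this, but the knob followed the gripper as intended.
- **Fixture corners:** The corner fits from the two cameras differed by about 10 mm. The combined fit then matched the dot and tee in both pictures.
- **Last side view:** The arm partly hid the board, so the side camera's board centre was off. I relied on the top view.

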